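# Lock a tube carrier onto the rotator and start it

### The job

Mount the loaded tube carrier on the tube rotator and start the run: take the carrier by its black handle, press the large round ends of its two keyholes over the two stud heads on the drive plate, hold it against the plate while you slide it down until it is fully home and the brass spring pin has snapped out into its hole, let go, then press the green start button on top of the rotator fully down. The drive mechanism is delicate, so press gently (never more than about 30 N on the rotator), keep the carrier upright, and leave the other things on the bench alone.

Things in the scene. Friction and masses are not known exactly. Their poses are not given: they have to be found in the camera images.
- carrier_grip (a point): Centre of the carrier's black handle, an upright slab 12 mm thick (y), 72 mm long (x), 28 mm high, sticking out from the middle of the plate's front. The point is 90 mm above the carrier's underside and 50 mm in front of the plate's back face. Axes as carrier.
- carrier_holes (a point): In the plate's back face, midway between the places where the two studs sit when home (axes as carrier). Keyholes at y = +36 and -36 mm from it: round end 21 mm across, centred 17 mm BELOW this point; 10 mm slot straight up from it, closed 3.5 mm above this point. So push on with this point 17-18 mm above the studs, then slide down 17 mm. Pin hole, 13 mm: y = 0, 34 mm below this point.
- rotator_axis (a point): Drive shaft's exit in the casing's front face, 125 mm above the bench; axes as rotator. The drive plate's face is 17 to 39 mm in front of it (toward -x), wherever it was clamped last: feel for it. Studs on it at y = +36 and -36 mm, z = 0: shank 7 mm thick, head 16 mm across, its underside 6 mm and its nose 10 mm from the plate's face, so the 4 mm carrier plate has 2 mm of play.
- start_button_top (a point): Middle of the top of the green round start button (22 mm across) on top of the casing, on its right-hand side as seen from the robot.
- start_button (a joint): Travel of the start button, m: 0 = up, 0.005 = fully down (about 4 N); springs back.
- tube_rack: Bystander: small yellow rack with two blue-capped tubes, 52x86x122 mm, origin under its centre.
- tube_box: Bystander: white cardboard tube box, 80x80x50 mm, origin under its centre.
- beaker_glass: Bystander: small clear beaker, 57 mm across, 70 mm high, origin under its centre.
- tape: Bystander: roll of beige tape lying flat, 104x102x25 mm, origin under its centre.
- marker: Bystander: green and white marker pen lying on the bench, 135 mm long, origin under its centre.
- petri_a: Bystander: clear petri dish, 71 mm across, 15 mm high, origin under its centre.
- forceps: Bystander: steel forceps lying on the bench, 135 mm long, origin under its centre.
- spray: Bystander: white spray bottle with blue head, 238 mm high, origin under its centre.
- carrier: The tube carrier (0.15-0.31 kg), standing upright: an aluminium plate 110 wide (y) x 112 high (z) x 4 mm with two keyholes; on its front a blue block of capped tubes (104 mm wide, tops 44 mm over the underside) and, above, a black handle. Origin: middle of the lower edge of the plate's back face. Axes: z up, +x square to the plate, from the handle through the plate to the back face.
- rotator: The tube rotator with drive plate, pin and button, fixed to the bench: off-white casing 110 deep (x) x 150 wide (y) x 148 mm high. Origin on the bench under the casing's centre, 55 mm behind its front face; +x points from its front to its back, z up. The aluminium drive plate (104 mm across, does not turn) stands in front, square to x, studs and brass pin on its face.
- pin_place (a point): Where the brass spring pin (8 mm thick, flat nose) stands in front of the casing: a point of the casing's front face 34 mm below rotator_axis, same axes; the pin is in the drive plate straight in front of it and stands 8 mm out of the plate. 5 N starts it in, 9.6 N brings it level: push with 11 to 16 N to keep the carrier on the plate. When home, it snaps out into the pin hole.

How it is judged:
By the outcome, as a careful person would: the job done as asked, in the order asked, and still so for the second after the job is handed in, with the robot touching nothing.
It also fails if it takes over 72 s, if anything falls off the work surface, if the arm or the gripper's body presses on something with over 40 N, if the wrist force passes 120 N, or if a joint passes its speed limit or range.

### The arm

A 6-joint arm with a two-finger parallel gripper is mounted at the origin on a cart in front of the work surface, level with it; the furniture and walls round the work are solid. World frame = base frame: x ahead of the robot, y to its left, z up, the work surface at z = 0. Lengths are in mm, angles in degrees, forces in N, time in s.
With the tool pointing down it reaches from about 350 to 850 mm from the base axis. Payload 8.1 kg.
Tool frame: the origin (TCP) lies on the centre line of the jaws, within the pads' length; the fingertips stand 11 mm ahead of it and the grasp point (between the pads) lies 8 mm behind it; z points along the fingers, y is the direction in which the jaws open and shut (so a half turn about z gives the same grasp; the last joint's range is limited). The gripper opens to 85 mm and grips with 20 to 120 N. Pads are 22 mm wide; open, the fingers measure 114 mm over their backs; the gripper's body (76 mm by 85 mm) begins 54 mm behind the grasp point. The pads swing forward as they close: fully open they stand 13 mm farther back than shut.
Start: joints at [-77.487, 7.471, 85.268, -0, 87.261, -4.893], TCP at [179.509, -572.522, 242.292] pointing down, gripper open.
Joint ranges: [-169.43, 169.43], [-51.17, 129.36], [1.28, 143.12], [-76.62, 256.62], [0, 156.53], [-152.29, 152.29]. Speed limits (degrees/s): [136.94, 136.94, 159.86, 180, 180, 180].

### API

Orientations are given as [roll, pitch, yaw] about the fixed x, y, z axes, in that order (R = Rz(yaw) Ry(pitch) Rx(roll)).
In Python, from bench import telemetry, viewer, r gives the robot as it stands.
- The arm moves only by the shell command python3 -m inch 'ROWS' [FORCE]. ROWS is JSON, a list of rows, each a list of 3 entries, a list of its own where there are three numbers: the shift along the tool's x, y, z in cm, then the turn, a rotation vector about the tool's x, y, z in rad, then the opening, from 0 (shut) to 1 (fully open). A call has 1 to 20 rows; each row is the pose to reach, as a shift and turn from the pose commanded when the call began, along the tool's axes at that moment; what a row does not reach only later rows make up. A row lasts 1/10 s, in which the tool goes at most 50 mm and 8.59 degrees, less where a joint would pass 70% of its speed; a pose out of reach is approached as far as the arm can. A call with a gripper value outside its range is refused whole. The fingers move at their own pace and stop on an object; FORCE is the grip in N (left out, the last holds). Time passes only in rows, so rows that repeat a pose let the fingers close. It gives the time, the measured TCP pose, the force and the opening at its end, in the units of the state.
- telemetry.sense(): the state, without advancing time (a new reading comes with each control period).
- viewer.snapshot(name): name is "scene" or "side" or "wrist"; returns the picture (384x512x3 uint8, red, green, blue); there is no depth.
- viewer.camera_model(name): a dict with "fx", "fy", "cx", "cy" (pixels), "dist" ([k1, k2, p1, p2, k3] as OpenCV has them; the pictures are not rectified), "cam_to_world" (4x4, takes a point from camera to world coordinates); the wrist camera has in their place "mount" (4x4, takes a point from camera to tool coordinates, whose origin is the TCP and whose axes are the flange's). Camera axes: x right, y down, z forward; pixel columns grow to the right and rows downward; lengths in mm; the calibration is good to about 2 mm. A picture is of the moment at which its call begins: read the wrist's pose just before it. camera_model takes no time and is no camera call.
- r.hand_in(): hands the job in, once; it reports no verdict.
The state is a dict: "time": time; "joint_pos": joint angles; "qd": joint speeds; "joint_efforts": joint torques, N m; "tool_pos": TCP position; "tcp_rot": TCP orientation; "ft_force": force on the tool from outside, world axes, zero at the start; "wrist_torque": the same for the moment, N m; "finger_gap": finger opening in mm.
Only numpy, scipy, OpenCV 4.12 (cv2) and the standard library are available. Lean on these libraries where they do the work, as an engineer would, in place of code of your own. Each camera call takes 0.05 s, during which the arm holds its last target.

## Working session

There is one attempt and no reset: what is moved stays moved. The work goes in short steps, Python scripts to look and compute and a shell command to move; the robot and the scene stay as the last step left them, time stands still between calls to the robot, and variables do not carry over. Pictures are saved under pics/ and viewed, and the job is handed in when it is done.

```bash
ls; mkdir -p pics
python3 - <<'E'
from bench import telemetry, viewer, r
import cv2
print(telemetry.sense())
for n in ["scene","side","wrist"]:
    im=viewer.snapshot(n); cv2.imwrite(f"pics/{n}0.png",im[:,:,::-1])
    m=viewer.camera_model(n); print(n,m)
E
```

```text
pics
{'time': 0.0, 'joint_pos': array([-7.74853470e+01,  7.51812789e+00,  8.53290321e+01,  7.37526830e-04,
        8.72608215e+01, -4.89233751e+00]), 'qd': array([ 0.06369605,  0.01424352, -0.07919882, -0.03417967,  0.00183473,
        0.06340259]), 'joint_efforts': array([-1.97038285e-04, -5.69391811e+01, -5.00559211e+01, -1.25737238e-04,
        1.47649425e-02,  9.98107538e-06]), 'tool_pos': array([ 179.41285491, -571.99674734,  241.21529342]), 'tcp_rot': array([-1.79892475e+02, -9.94298722e-03,  1.74069453e+01]), 'ft_force': array([ 0.56267246, -0.8894509 ,  0.52277654]), 'wrist_torque': array([-0.03197677,  0.02848653,  0.02557064]), 'finger_gap': 85.45925959591777}
scene {'fx': 391.0164301736508, 'fy': 391.0164301736508, 'cx': 261.53281224515854, 'cy': 192.4648275758767, 'dist': array([-0.12172104,  0.        ,  0.        ,  0.        ,  0.        ]), 'cam_to_world': array([[ 6.22671281e-01, -5.96095431e-01,  5.06903062e-01,
        -6.50873583e+00],
       [-7.82308803e-01, -4.87934018e-01,  3.87186428e-01,
        -4.19201276e+02],
       [ 1.65351869e-02, -6.37644597e-01, -7.
[... 513 characters left out ...]
.10198462e-03, -8.94824069e-01, -4.46400112e-01,
         5.97665109e+02],
       [ 0.00000000e+00,  0.00000000e+00,  0.00000000e+00,
         1.00000000e+00]])}
wrist {'fx': 280.28507893749423, 'fy': 280.28507893749423, 'cx': 257.21561636630383, 'cy': 192.03681630028333, 'dist': array([0.01724117, 0.        , 0.        , 0.        , 0.        ]), 'mount': array([[-1.22862759e-04, -9.56754081e-01, -2.90897942e-01,
         7.47890648e+01],
       [ 9.99999557e-01, -3.89075644e-04,  8.57300687e-04,
         2.12816749e-01],
       [-9.33407235e-04, -2.90897708e-01,  9.56753705e-01,
        -1.31812701e+02],
       [ 0.00000000e+00,  0.00000000e+00,  0.00000000e+00,
         1.00000000e+00]])}
```

View pics/scene0.png

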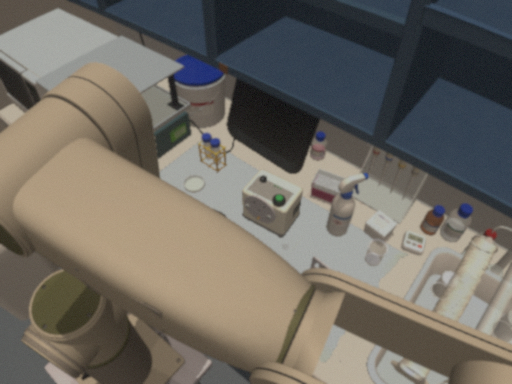

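View pics/side0.png

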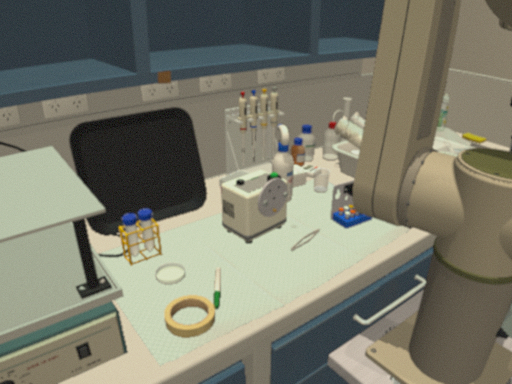

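View pics/wrist0.png

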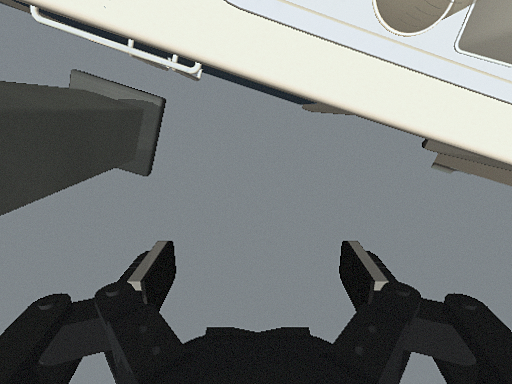

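```bash
cat > h.py <<'E'
import numpy as np, cv2
from scipy.spatial.transform import Rotation as R
from bench import telemetry, viewer, r
def T(name, st=None):
    m=viewer.camera_model(name)
    K=np.array([[m['fx'],0,m['cx']],[0,m['fy'],m['cy']],[0,0,1.]])
    if name!='wrist': return K,np.array(m['dist']),m['cam_to_world']
    st=st or telemetry.sense(); M=np.eye(4); M[:3,:3]=R.from_euler('xyz',st['tcp_rot'],degrees=True).as_matrix(); M[:3,3]=st['tool_pos']
    return K,np.array(m['dist']),M@m['mount']
def ray(cam,uv):
    K,d,M=cam
    p=cv2.undistortPoints(np.array(uv,float).reshape(-1,1,2),K,d).reshape(-1,2)
    v=np.c_[p,np.ones(len(p))]@M[:3,:3].T
    return M[:3,3],v
def onz(cam,uv,z):
    o,v=ray(cam,uv); return o+v*((z-o[2])/v[:,2])[:,None]
def proj(cam,P):
    K,d,M=cam; W=np.linalg.inv(M)
    return cv2.projectPoints(np.array(P,float).reshape(-1,3),cv2.Rodrigues(W[:3,:3])[0],W[:3,3],K,d)[0].reshape(-1,2)
def snap(name,fn):
    st=telemetry.sense(); im=viewer.snapshot(name); cv2.imwrite('pics/'+fn+'.png',im[:,:,::-1])
    np.save('pics/'+fn+'.npy',np.array(T(name,st)[2])); return im
def load(name,fn):
    K,d,_=T(name); return K,d,np.load('pics/'+fn+'.npy')
def crop(fn,x0,y0,x1,y1,s):
    im=cv2.imread('pics/'+fn+'.png')[y0:y1,x0:x1]
    cv2.imwrite('pics/'+fn+f'_c{x0}_{y0}.png',cv2.resize(im,None,fx=s,fy=s,interpolation=cv2.INTER_CUBIC))
E
python3 - <<'E'
from h import *
c=T('side'); s=T('scene')
print(onz(c,[[350,222],[252,236],[305,240]],0))
print(onz(s,[[278,200],[262,182]],150))
crop('side0',210,130,400,260,4); crop('scene0',220,160,400,290,4)
E
```

```text
[[ 456.83974966 -243.90007561    0.        ]
 [ 565.42032022   28.36767623    0.        ]
 [ 464.62181433  -73.23086312    0.        ]]
[[566.94810985 -40.12360013 150.        ]
 [591.0244169   36.49192928 150.        ]]
```

View pics/side0_c210_130.png

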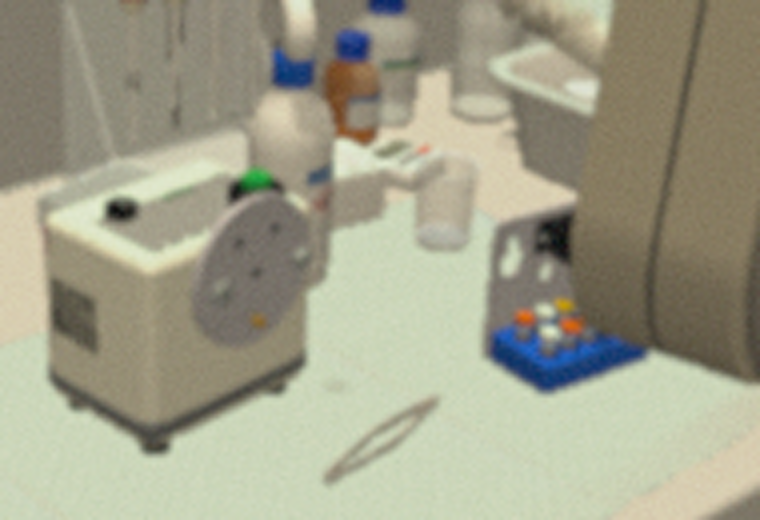

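View pics/scene0_c220_160.png

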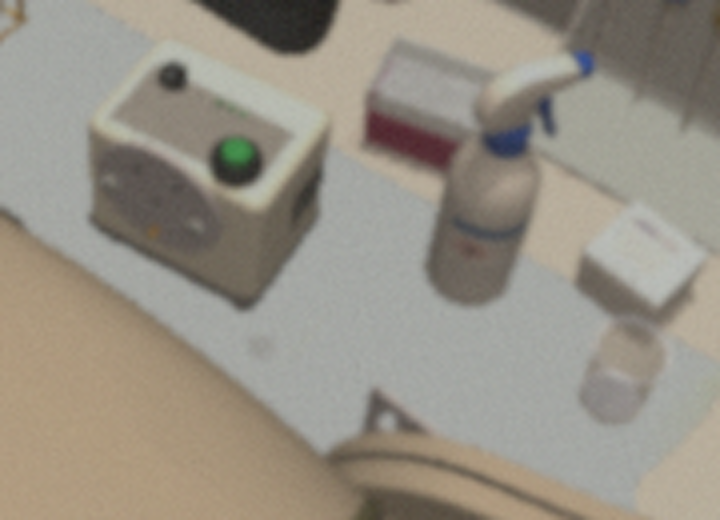

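```bash
cat > fitrot.py <<'E'
from h import *
from scipy.optimize import least_squares
S=T('scene');D=T('side')
def sc(a): return np.array(a)/4.+[220,160]
def sd(a): return np.array(a)/4.+[210,130]
# pts: (cam, uv, kind, local)
obs=[(S,sc([255,205]),(-55,-75,148),.5),(S,sc([92,122]),(-55,75,148),.5),(S,sc([328,118]),(55,-75,148),.5),(S,sc([168,42]),(55,75,148),.5),
(D,sd([150,268]),(-55,75,148),.5),(D,sd([45,205]),(55,75,148),.5),
(S,sc([110,180]),('f',36,125,10),1),(S,sc([197,225]),('f',-36,125,10),1),(S,sc([153,232]),('f',0,91,8),1),
(D,sd([220,290]),('f',36,125,10),1),(D,sd([302,255]),('f',-36,125,10),1),(D,sd([258,320]),('f',0,91,8),1)]
def world(p,l):
    x,y,a,d=p[:4]
    if l[0]=='f': l=(-55-d-l[3],l[1],l[2])
    c,s=np.cos(a),np.sin(a); return np.array([x+c*l[0]-s*l[1],y+s*l[0]+c*l[1],l[2]])
def res(p):
    return np.concatenate([w*(proj(c,world(p,l))[0]-uv) for c,uv,l,w in obs])
f=least_squares(res,[590,0,0,25])
if __name__=='__main__':
    print(f.x,np.degrees(f.x[2])); print(res(f.x).reshape(-1,2).round(1))
    # button
    A=[];b=[]
    for c,uv in((S,sc([236,150])),(D,sd([258,176]))):
        o,v=ray(c,[uv]);v=v[0]/np.linalg.norm(v);P=np.eye(3)-np.outer(v,v);A.append(P);b.append(P@o)
    print('button',np.linalg.lstsq(np.vstack(A),np.concatenate(b),rcond=None)[0])
    # bystanders
    print('spray base',onz(S,[sc([470,290])],0),'spray nozzle',onz(S,[sc([585,60])],225),onz(S,[sc([500,100])],225))
    print('carrier plate', onz(S,[sc([375,390]),sc([425,430])],112), onz(D,[sd([490,355]),sd([548,390]),sd([645,350])],0),onz(D,[sd([495,225])],112))
E
python3 fitrot.py
```

```text
[ 5.88948902e+02 -2.98023629e+00  8.18168622e-02  8.11376476e+00] 4.687760896118092
[[ 0.3  1.4]
 [-1.5 -0.2]
 [ 1.2 -0.4]
 [-0.4 -1.7]
 [ 0.4 -0.6]
 [-0.2  0.2]
 [ 0.   0.2]
 [-0.7  0.5]
 [-0.  -0.5]
 [ 0.  -0.5]
 [-0.1 -0.2]
 [ 0.1 -0.8]]
button [565.04994611 -43.99393562 164.84995929]
spray base [[ 681.13649946 -196.08926564    0.        ]] spray nozzle [[ 740.76985499 -208.72691162  225.        ]] [[ 671.47322496 -181.48703351  225.        ]]
carrier plate [[ 497.11506029 -213.45615213  112.        ]
 [ 492.67788139 -255.70098945  112.        ]] [[ 500.84660296 -216.89662326    0.        ]
 [ 440.98470976 -213.34551463    0.        ]
 [ 436.41178558 -315.26942258    0.        ]] [[ 494.19972126 -200.80866321  112.        ]]
```

```bash
python3 -m inch '[[[1,-0.6,-0.5],[0,0,0.02],1],[[4,-2.5,-2],[0,0,0.05],1],[[7.5,-4.7,-4],[0,0,0.08],1],[[11,-7,-4],[0,0,0.12],1],[[14.5,-9.2,-4],[0,0,0.16],1],[[18,-11.4,-4],[0,0,0.2],1],[[21.5,-13.6,-4],[0,0,0.23],1],[[25,-15.8,-4],[0,0,0.27],1],[[28.5,-18,-4],[0,0,0.3],1],[[31.5,-20,-4],[0,0,0.33],1],[[33.5,-21.2,-4],[0,0,0.35],1],[[34,-21.5,-4],[0,0,0.356],1],[[34,-21.5,-4],[0,0,0.356],1]]'
python3 - <<'E'
from h import *
for n in ('wrist','side','scene'): snap(n,n+'1')
E
```

```text
time: 1.45
tool_pos: [439.8, -265.1, 282.0]
tcp_rot: [-180.0, 0.0, -2.9]
ft_force: [-1.0, -0.8, 0.4]
finger_gap: 85.7
```

View pics/wrist1.png

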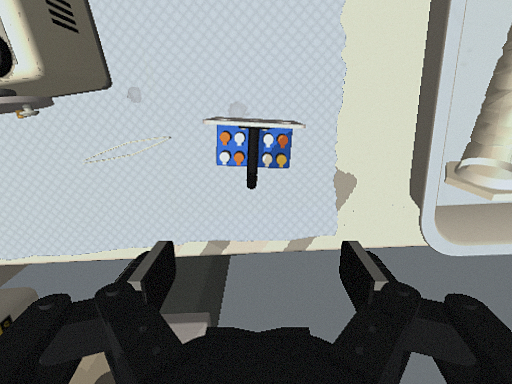

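View pics/side1.png

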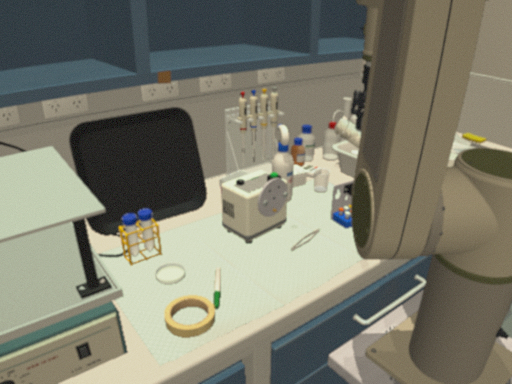

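View pics/scene1.png

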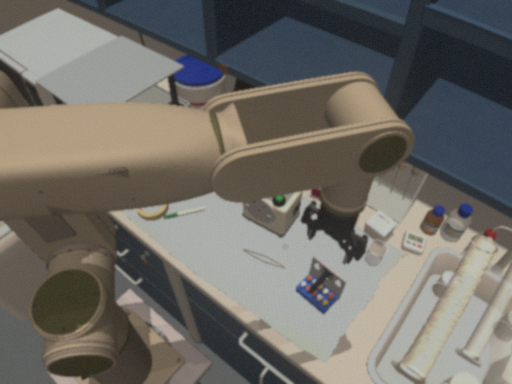

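Run:
```python
from h import *
crop('wrist1',190,100,320,200,6); crop('wrist1',0,40,130,140,6); crop('scene1',280,240,370,320,8)
```

```text
(no output)
```

View pics/wrist1_c190_100.png

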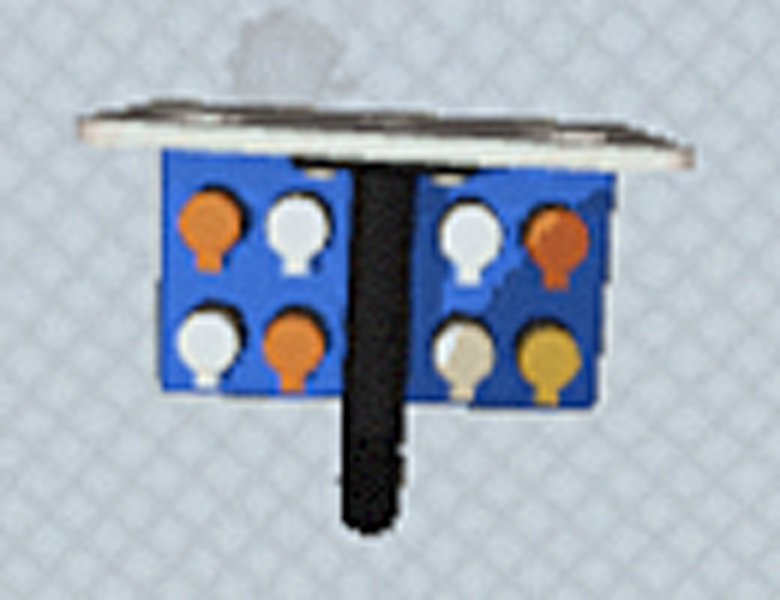

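View pics/wrist1_c0_40.png

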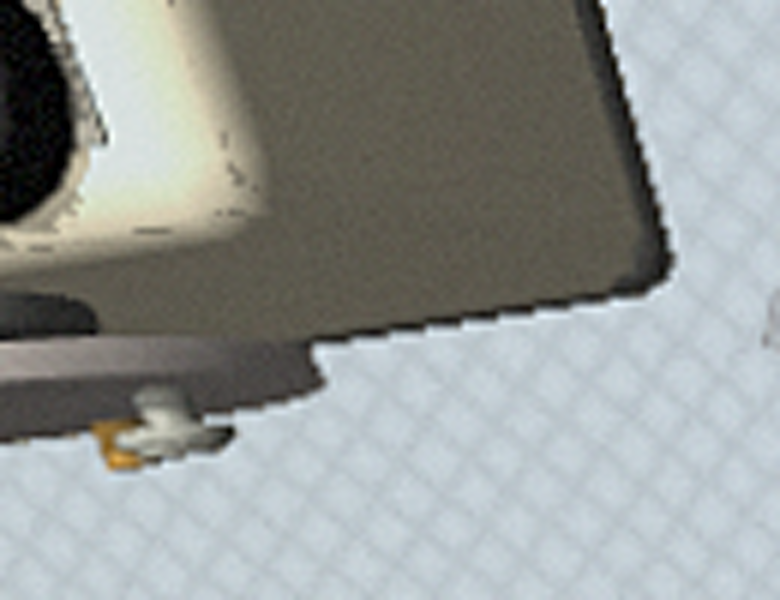

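View pics/scene1_c280_240.png

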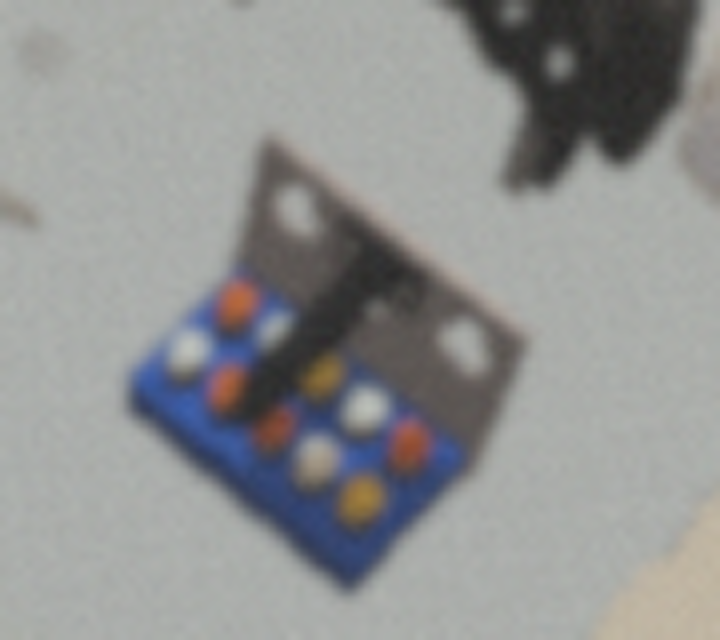

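```bash
cat > fitcar.py <<'E'
from h import *
from scipy.optimize import least_squares
W=load('wrist','wrist1');S=T('scene')
w=lambda a,b:np.array([a/6+190,b/6+100]); s=lambda a,b:np.array([a/8+280,b/8+240])
obs=[(W,w(82,120),(0,55,112)),(W,w(692,150),(0,-55,112)),(W,w(83,141),(-4,55,112)),(W,w(690,167),(-4,-55,112)),
(W,w(370,533),(-86,0,104)),(W,w(384,170),(-14,0,104)),
(S,s(268,137),(0,55,112)),(S,s(525,343),(0,-55,112))]
def world(p,l):
    c,s_=np.cos(p[2]),np.sin(p[2]); return np.array([p[0]+c*l[0]-s_*l[1],p[1]+s_*l[0]+c*l[1],l[2]])
res=lambda p:np.concatenate([proj(c,world(p,l))[0]-uv for c,uv,l in obs])
f=least_squares(res,[495,-268,0.],loss='soft_l1')
print(f.x,np.degrees(f.x[2]));print(res(f.x).reshape(-1,2).round(1)); print('grip',world(f.x,(-50,0,90)))
n=len(obs);o2=obs;
obs=o2[:6];f2=least_squares(res,[495,-268,0.]);print('wrist only',f2.x,np.degrees(f2.x[2]),world(f2.x,(-50,0,90)))
E
python3 fitcar.py
```

```text
[ 4.99490865e+02 -2.65553620e+02 -9.37449299e-02] -5.371188835874081
[[-1.9 -0.5]
 [ 1.7 -0.8]
 [-2.  -0. ]
 [ 1.6  0.3]
 [-0.1  8.9]
 [ 0.1  6.5]
 [ 1.  -2.1]
 [ 2.2 -1.9]]
grip [ 449.71040652 -260.87323559   90.        ]
wrist only [ 5.01690594e+02 -2.65840888e+02 -9.60352890e-02] -5.502416742793308 [ 451.92098616 -261.04650135   90.        ]
```

```bash
cat >> fitcar.py <<'E'
print('--- free z')
obs=o2[:5]
def world(p,l):
    c,s_=np.cos(p[2]),np.sin(p[2]); return np.array([p[0]+c*l[0]-s_*l[1],p[1]+s_*l[0]+c*l[1],l[2]+p[3]])
f2=least_squares(res,[495,-268,0.,0]);print(f2.x,np.degrees(f2.x[2]),world(f2.x,(-50,0,90)));print(res(f2.x).reshape(-1,2).round(1))
obs=o2[:4]
f2=least_squares(res,[495,-268,0.,0]);print(f2.x,np.degrees(f2.x[2]),world(f2.x,(-50,0,90)));print(res(f2.x).reshape(-1,2).round(1))
print('handle axis points z104', onz(W,[w(370,533),w(384,170)],104),'z90',onz(W,[w(370,533),w(384,170)],90))
print('plate top',onz(W,[w(82,120),w(692,150)],112)); print('block bottom corners', onz(W,[w(160,390),w(593,408),w(163,150),w(615,170)],15))
E
python3 fitcar.py | sed -n '/free/,$p'
```

```text
--- free z
[ 4.99155666e+02 -2.65537225e+02 -9.63634234e-02 -1.96025987e+01] -5.521217457652482 [ 449.38763409 -260.72650721   70.39740128]
[[ 1.4 -1.1]
 [-1.4 -1.4]
 [ 1.3 -0.8]
 [-1.4 -0.5]
 [ 0.   4.2]]
[ 4.98630957e+02 -2.65588363e+02 -9.50725688e-02 -1.07740266e+01] -5.447256940145901 [ 448.85675681 -260.84189215   79.22597344]
[[ 0.1 -0.2]
 [-0.  -0.5]
 [-0.   0.2]
 [-0.   0.5]]
handle axis points z104 [[ 424.63033995 -258.21204773  104.        ]
 [ 492.43077169 -264.55233934  104.        ]] z90 [[ 420.56436824 -257.73403295   90.        ]
 [ 491.42885617 -264.3608568    90.        ]]
plate top [[ 504.069922   -212.74277705  112.        ]
 [ 493.65989687 -318.56564625  112.        ]]
block bottom corners [[ 437.12978864 -206.72226156   15.        ]
 [ 427.44586853 -310.72756911   15.        ]
 [ 493.10154307 -212.65221163   15.        ]
 [ 483.33817305 -316.7691059    15.        ]]
```

```bash
python3 -m inch '[[[0.3,-0.1,1.5],[0,0,0.02],1],[[0.6,-0.3,5],[0,0,0.0445],1],[[0.9,-0.45,9],[0,0,0.0445],1],[[0.9,-0.45,13],[0,0,0.0445],1],[[0.9,-0.45,16.5],[0,0,0.0445],1],[[0.9,-0.45,18.5],[0,0,0.0445],1],[[0.9,-0.45,19.5],[0,0,0.0445],1],[[0.9,-0.45,19.9],[0,0,0.0445],1],[[0.9,-0.45,19.9],[0,0,0.0445],1]]'
python3 - <<'E'
from h import *
snap('wrist','wrist2')
W=load('wrist','wrist1')
# keyholes from side0/scene1 on plate front plane
p0=np.array([499,-265.5,0]);a=-0.0945;n=np.array([np.cos(a),np.sin(a),0]);yl=np.array([-np.sin(a),np.cos(a),0])
def onpl(cam,uv,off):
    o,v=ray(cam,uv);P=p0+off*n
    t=((P-o)@n)/(v@n);X=o+v*t[:,None];return np.c_[(X-p0)@yl,X[:,2]]
sd=lambda a,b:[a/4+210,b/4+130]
s=lambda a,b:[a/8+280,b/8+240]
print(onpl(T('side'),[sd(512,228),sd(512,278),sd(545,258),sd(545,278)],-4))
print(onpl(T('scene'),[s(296,185),s(300,235),s(455,318),s(470,370)],-4))
crop('side1',320,170,370,230,12)
E
```

```text
time: 2.5
tool_pos: [448.8, -262.0, 83.4]
tcp_rot: [180.0, -0.0, -5.6]
ft_force: [0.2, -0.8, 0.5]
finger_gap: 85.4
[[ 40.82670363 101.33075295]
 [ 35.8044867   60.40336422]
 [  4.88978665  68.57866876]
 [  2.57747798  51.68354119]]
[[ 39.68557488  93.18841581]
 [ 33.47523631  66.49920706]
 [-28.20366093  88.9915681 ]
 [-39.31738371  66.59910941]]
```

View pics/wrist2.png

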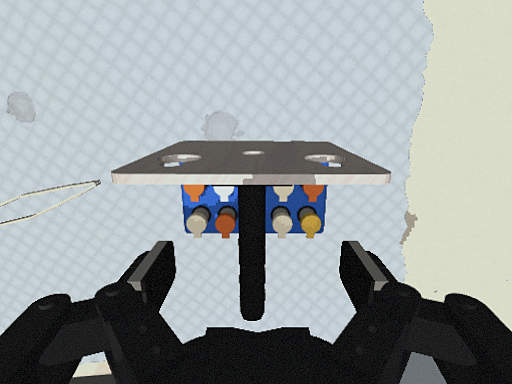

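View pics/side1_c320_170.png

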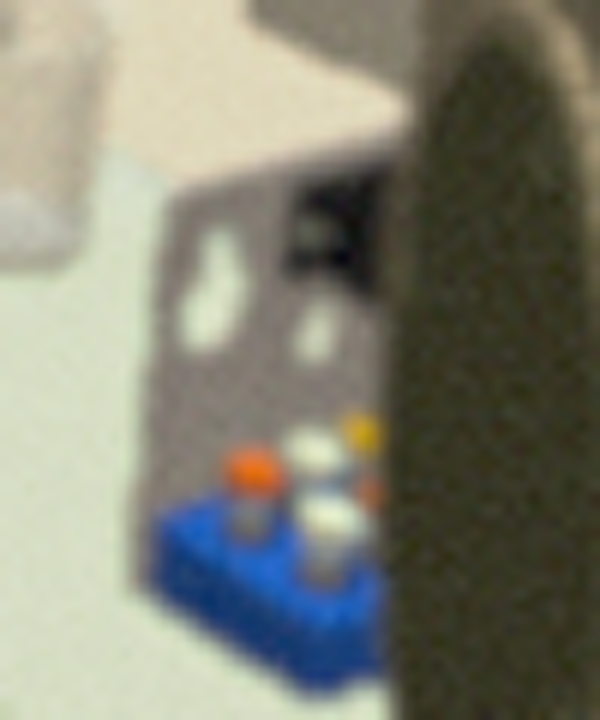

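Run:
```python
from h import *
crop('wrist2',100,130,400,260,3)
crop('wrist2',100,130,260,200,5);crop('wrist2',230,130,400,200,5)
```

```text
(no output)
```

View pics/wrist2_c100_130.png

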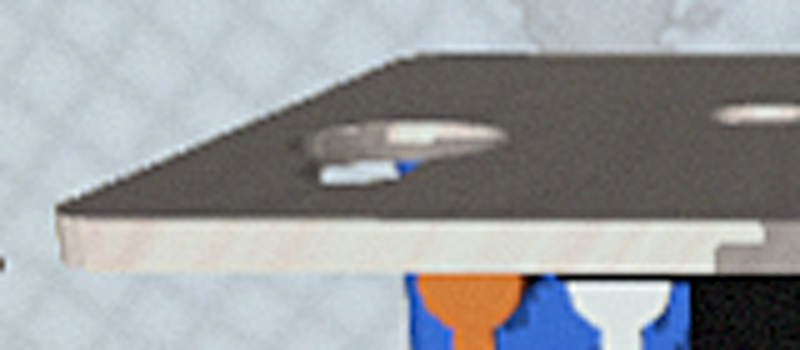

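View pics/wrist2_c230_130.png

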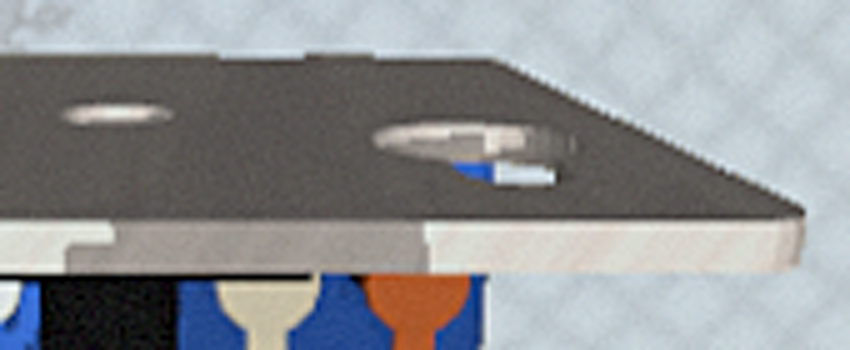

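Run:
```python
from h import *
from scipy.optimize import least_squares
W=load('wrist','wrist2'); M0=W[2]
def f(p,full=False):
    x,y,a,pit,dz,h=p
    M=M0.copy(); M[:3,:3]=M[:3,:3]@R.from_rotvec([pit,0,0]).as_matrix(); M[2,3]+=dz
    def w(l):
        c,s=np.cos(a),np.sin(a); return [x+c*l[0]-s*l[1],y+s*l[0]+c*l[1],l[2]]
    q=proj((W[0],W[1],M),[w(l) for l in [(0,0,112),(0,0,0),(0,0,h-34),(0,36,h-17),(0,-36,h-17),(0,36,h-27.5),(0,-36,h-27.5),(-4,0,112),(0,55,60),(0,-55,60),(-4,0,h-40.5)]])
    r=[q[0,1]-173.7,q[1,1]-141.2,(q[2,1]-152.7),q[2,0]-253.3,q[3,0]-181,q[4,0]-324.8,q[5,1]-154,q[6,1]-154,q[7,1]-184.4,pit/.005,dz/2]
    return np.array(r) if not full else q
s=least_squares(f,[499,-262,-.095,0,0,92]); print(s.x, np.round(s.fun,1))
print(f(s.x,True).round(1))
```

```text
[ 4.99570268e+02 -2.64828629e+02 -9.77643498e-02  2.03884199e-03
  6.84185179e-02  9.26488821e+01] [ 0.3 -0.6 -0.3  0.   0.  -0.1  0.2  0.2 -0.1  0.4  0. ]
[[251.7 174. ]
 [254.2 140.6]
 [253.3 152.4]
 [181.  157.6]
 [324.7 157.6]
 [186.1 154.2]
 [320.2 154.2]
 [251.7 184.3]
 [153.9 152.7]
 [352.5 152.7]
 [253.5 157.5]]
```

```bash
python3 -m inch '[[[0,-0.1,0],[0,0,0],0.9],[[0,-0.2,0],[0,0,0],0.4],[[0,-0.2,0],[0,0,0],0],[[0,-0.2,0],[0,0,0],0],[[0,-0.2,0],[0,0,0],0],[[0,-0.2,0],[0,0,0],0],[[0,-0.2,0],[0,0,0],0],[[0,-0.2,0],[0,0,0],0],[[0,-0.2,0],[0,0,0],0],[[0,-0.2,0],[0,0,0],0]]' 70
python3 - <<'E'
from h import *
print(telemetry.sense()['ft_force'])
snap('wrist','wrist3')
E
```

```text
time: 3.55
tool_pos: [449.2, -259.7, 83.5]
tcp_rot: [180.0, -0.0, -5.5]
ft_force: [-1.2, 2.2, 4.6]
finger_gap: 10.9
[-1.17297475  2.17458659  4.55205972]
```

View pics/wrist3.png

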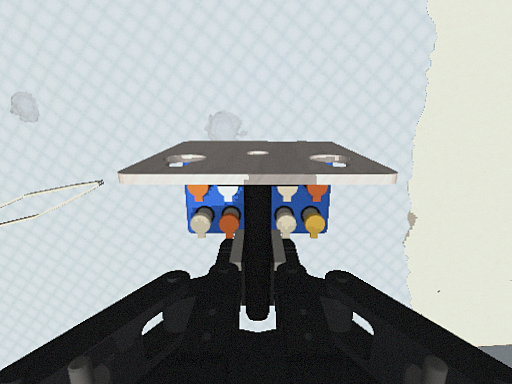

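```bash
python3 -m inch '[[[0,0,-0.5],[0,0,0],0],[[0,0,-2],[0,0,0],0],[[-0.5,-0.5,-4],[0,0,0],0],[[-1.2,-2.5,-5.2],[0,0,-0.01],0],[[-2,-5.5,-5.5],[0,0,-0.03],0],[[-3,-9,-5.5],[0,0,-0.06],0],[[-4,-12.5,-5.5],[0,0,-0.09],0],[[-4.8,-16,-5.5],[0,0,-0.12],0],[[-4.8,-19.5,-5.5],[0,0,-0.15],0],[[-4.8,-22,-5.5],[0,0,-0.17],0],[[-4.8,-23.4,-5.5],[0,0,-0.178],0],[[-4.8,-23.9,-5.5],[0,0,-0.178],0],[[-4.8,-23.9,-5.5],[0,0,-0.178],0],[[-4.8,-23.9,-5.5],[0,0,-0.178],0]]'
python3 - <<'E'
from h import *
s=telemetry.sense();print(s['ft_force'],s['wrist_torque'])
for n in ('wrist','side','scene'): snap(n,n+'4')
crop('side4',200,130,400,270,4)
E
```

```text
time: 5.0
tool_pos: [424.4, -17.8, 138.6]
tcp_rot: [180.0, -0.0, 4.6]
ft_force: [0.4, -0.6, -2.8]
finger_gap: 10.9
[ 0.36941835 -0.61425538 -2.79519542] [-0.01313527  0.06865122  0.03858998]
```

View pics/wrist4.png

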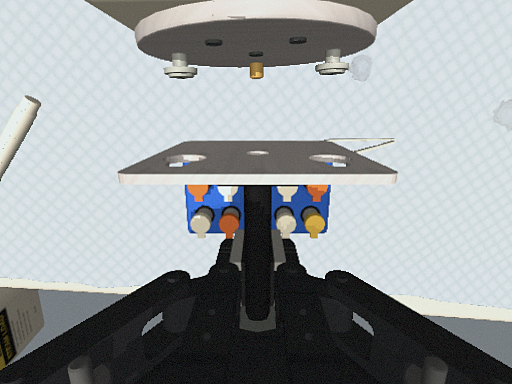

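View pics/side4_c200_130.png

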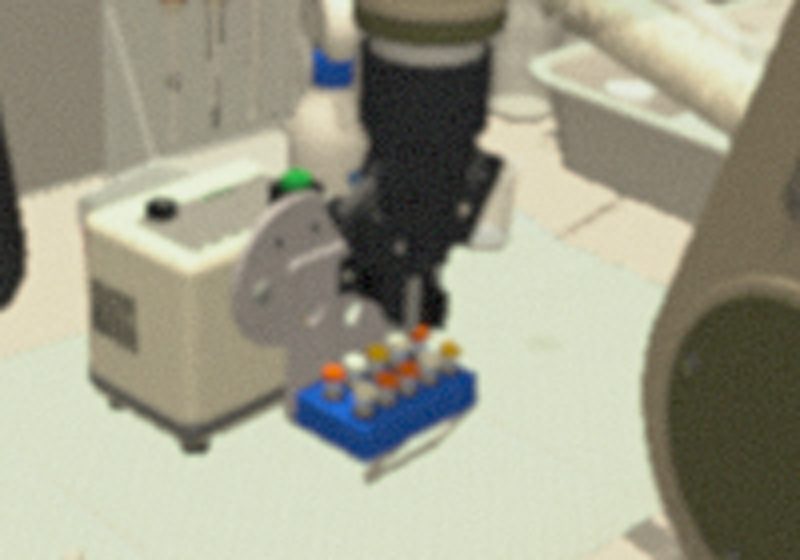

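View pics/scene4.png

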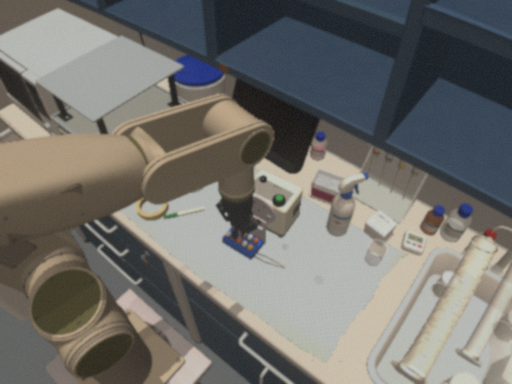

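Run:
```python
from h import *
crop('wrist4',130,0,390,100,3);crop('wrist4',105,135,405,190,2)
```

```text
(no output)
```

View pics/wrist4_c130_0.png

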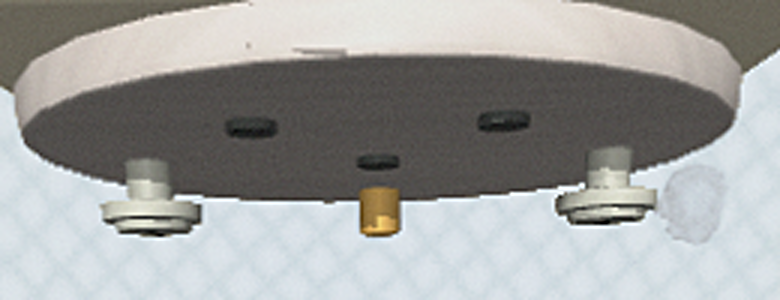

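View pics/wrist4_c105_135.png

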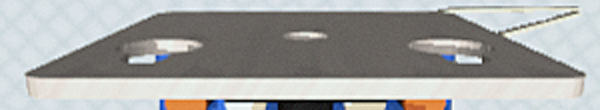

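```bash
cat > fit4.py <<'E'
from h import *
from scipy.optimize import least_squares
W=load('wrist','wrist4')
c=lambda a,b:np.array([a/3+130,b/3])
obs=[((0,36,128.5),c(148.5,158)),((0,-36,128.5),c(610,148)),((-6,36,133),c(152,193)),((-6,-36,133),c(608.5,187)),
((-10,36,117),c(155,237)),((-10,-36,117),c(606,226)),((0,0,95),c(380,187)),((-8,0,87),c(380,237))]
# face-centre frame
def res(p):
    x,y,a,pit=p; M=W[2].copy(); M[:3,:3]=M[:3,:3]@R.from_rotvec([pit,0,0]).as_matrix()
    C,s=np.cos(a),np.sin(a)
    q=proj((W[0],W[1],M),[[x+C*l[0]-s*l[1],y+s*l[0]+C*l[1],l[2]] for l,_ in obs])
    return np.r_[(q-np.array([o for _,o in obs])).ravel(),pit/.005]
s=least_squares(res,[512,-9,.08,0],loss='soft_l1');print('face centre',s.x,np.degrees(s.x[2]));print(res(s.x)[:-1].reshape(-1,2).round(1))
x,y,a=s.x[:3]
# carrier from same image: back top corner edges and holes
h=92.6;st=138.6-83.5
w=[((0,0,112),None)]
d=lambda u,v:np.array([u/2+105,v/2+135])
ob=[((0,36,h-17),d(160,45),(1,0)),((0,-36,h-17),d(450,45),(1,0)),((0,0,h-34),d(305,35),(1,1)),((0,50,112),d(60,74),(0,1)),((0,-50,112),d(560,74),(0,1)),((0,45,0),d(185,12),(0,0)),]
def r2(p):
    X,Y,A=p;C,S=np.cos(A),np.sin(A)
    M=W[2].copy(); M[:3,:3]=M[:3,:3]@R.from_rotvec([s.x[3],0,0]).as_matrix()
    q=proj((W[0],W[1],M),[[X+C*l[0]-S*l[1],Y+S*l[0]+C*l[1],l[2]+st] for l,_,_ in ob])
    return np.concatenate([(q[i]-o[1])*np.array(o[2]) for i,o in enumerate(ob)])
t=least_squares(r2,[475,-14,.08]);print('carrier',t.x,np.degrees(t.x[2]),r2(t.x).reshape(-1,2).round(1).tolist())
n=np.array([np.cos(a),np.sin(a)]);yy=np.array([-n[1],n[0]]);D=t.x[:2]-[x,y]
print('gap along n',-D@n,' lateral (carrier - studs) along rot y',D@yy,'yaw diff rot-car',np.degrees(a-t.x[2]))
E
python3 fit4.py
```

```text
face centre [ 5.23333634e+02 -9.55604860e+00  9.92390779e-02  1.40374311e-03] 5.685980327544362
[[-1.8 -0.2]
 [ 2.  -0.1]
 [-4.2  1.1]
 [ 4.3 -0.1]
 [ 4.3 -0.4]
 [-4.1  0.4]
 [-0.1 -0. ]
 [ 0.1 -0.2]]
carrier [ 4.75543921e+02 -1.39335880e+01  8.04092717e-02] 4.607111904857799 [[0.6, -0.0], [-0.6, -0.0], [-0.0, -1.3], [-0.0, 0.4], [0.0, 0.4], [0.0, -0.0]]
gap along n 47.98829035182884  lateral (carrier - studs) along rot y 0.3788251460892367 yaw diff rot-car 1.078868422686563
```

```bash
python3 -m inch '[[[0.3,0.08,0.2],[0,0,-0.01],0],[[1,0.12,0.45],[0,0,-0.019],0],[[1.8,0.11,0.52],[0,0,-0.019],0],[[2.5,0.09,0.52],[0,0,-0.019],0],[[2.8,0.09,0.52],[0,0,-0.019],0],[[2.8,0.09,0.52],[0,0,-0.019],0],[[2.8,0.09,0.52],[0,0,-0.019],0]]'
python3 - <<'E'
from h import *
s=telemetry.sense();print(s['ft_force'],s['wrist_torque'])
for n in ('wrist','side'): snap(n,n+'5')
crop('side5',220,150,360,260,5); crop('wrist5',100,50,410,200,2)
E
```

```text
time: 5.85
tool_pos: [452.2, -15.7, 133.0]
tcp_rot: [-180.0, 0.0, 5.8]
ft_force: [-0.0, -0.3, -2.9]
finger_gap: 10.9
[-0.01738778 -0.27930881 -2.87144823] [-0.03386343  0.02612188 -0.03588392]
```

View pics/wrist5_c100_50.png

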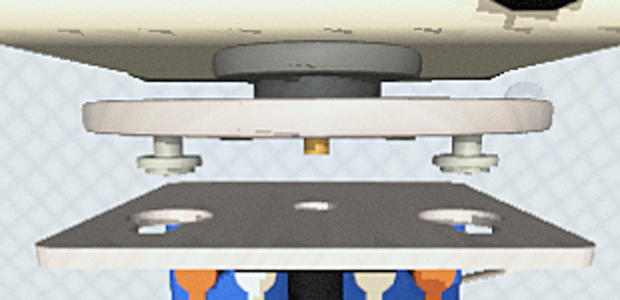

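View pics/side5_c220_150.png

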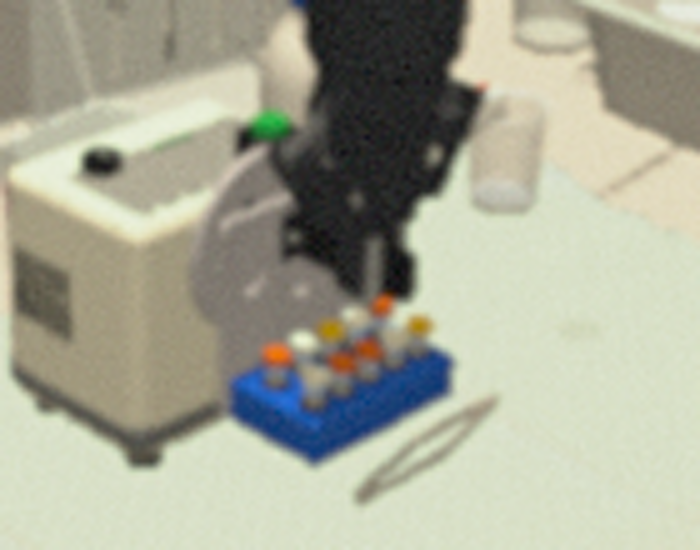

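```bash
python3 -m inch '[[[0.2,0.03,0],[0,0,0],0],[[0.5,0.03,0],[0,0,0],0],[[0.8,0.03,0],[0,0,0],0],[[0.8,0.03,0],[0,0,0],0]]'
python3 -m inch '[[[0.1,0,0],[0,0,0],0],[[0.2,0,0],[0,0,0],0],[[0.2,0,0],[0,0,0],0]]'
python3 -m inch '[[[0.1,0,0],[0,0,0],0],[[0.2,0,0],[0,0,0],0],[[0.2,0,0],[0,0,0],0]]'
```

```text
time: 6.35
tool_pos: [460.7, -15.3, 133.2]
tcp_rot: [180.0, -0.0, 5.7]
ft_force: [-0.2, 0.4, -3.2]
finger_gap: 11.1
time: 6.65
tool_pos: [462.4, -15.0, 133.1]
tcp_rot: [-180.0, -0.0, 5.7]
ft_force: [0.6, 0.1, -2.9]
finger_gap: 11.3
time: 6.95
tool_pos: [464.4, -14.8, 133.1]
tcp_rot: [180.0, -0.0, 5.7]
ft_force: [0.3, 0.5, -2.1]
finger_gap: 11.0
```

Gap about 8 by estimate; keep feeling forward.

```bash
python3 -m inch '[[[0.1,0,0],[0,0,0],0],[[0.2,0,0],[0,0,0],0],[[0.2,0,0],[0,0,0],0]]'
python3 -m inch '[[[0.05,0,0],[0,0,0],0],[[0.1,0,0],[0,0,0],0],[[0.1,0,0],[0,0,0],0]]'
python3 - <<'E'
from h import *
snap('wrist','wrist6'); crop('wrist6',100,80,410,200,2)
E
```

```text
time: 7.25
tool_pos: [465.7, -14.7, 132.9]
tcp_rot: [-180.0, 0.1, 5.7]
ft_force: [-4.8, -0.3, 0.5]
finger_gap: 10.7
time: 7.55
tool_pos: [466.6, -14.6, 132.9]
tcp_rot: [-180.0, 0.1, 5.7]
ft_force: [-5.8, -0.3, 0.9]
finger_gap: 10.7
```

View pics/wrist6_c100_80.png

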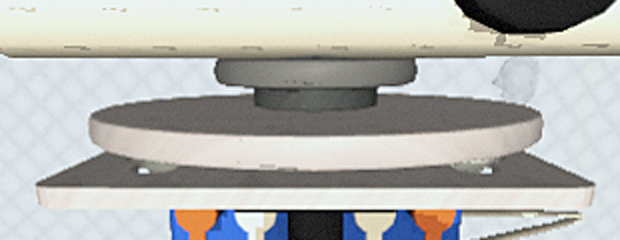

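```bash
python3 -m inch '[[[0.1,0,0],[0,0,0],0],[[0.2,0,0],[0,0,0],0],[[0.2,0,0],[0,0,0],0]]'
python3 -m inch '[[[0.1,0,0],[0,0,0],0],[[0.2,0,0],[0,0,0],0],[[0.2,0,0],[0,0,0],0]]'
python3 -m inch '[[[0.1,0,0],[0,0,0],0],[[0.1,0,0],[0,0,0],0]]'
```

```text
time: 7.9
tool_pos: [468.4, -14.4, 132.8]
tcp_rot: [-180.0, 0.1, 5.7]
ft_force: [-6.9, -1.0, 0.9]
finger_gap: 10.9
time: 8.2
tool_pos: [470.2, -14.2, 132.8]
tcp_rot: [-180.0, 0.2, 5.7]
ft_force: [-8.0, -0.3, 2.0]
finger_gap: 10.4
time: 8.4
tool_pos: [471.1, -14.1, 132.7]
tcp_rot: [-180.0, 0.2, 5.7]
ft_force: [-7.9, -1.4, 1.4]
finger_gap: 10.9
```

```bash
python3 -m inch '[[[0.1,0,0],[0,0,0],0],[[0.1,0,0],[0,0,0],0]]'
python3 -m inch '[[[0.1,0,0],[0,0,0],0],[[0.1,0,0],[0,0,0],0]]'
python3 -m inch '[[[0.05,0,0],[0,0,0],0],[[0.05,0,0],[0,0,0],0]]'
```

```text
time: 8.6
tool_pos: [471.9, -14.0, 132.6]
tcp_rot: [-180.0, 0.2, 5.7]
ft_force: [-8.0, -0.5, 2.3]
finger_gap: 11.0
time: 8.8
tool_pos: [472.6, -14.0, 132.5]
tcp_rot: [-180.0, 0.2, 5.7]
ft_force: [-10.2, -1.5, 2.1]
finger_gap: 11.1
time: 9.0
tool_pos: [472.6, -14.0, 132.4]
tcp_rot: [-180.0, 0.3, 5.8]
ft_force: [-13.0, -1.3, 3.6]
finger_gap: 10.8
```

Run:
```python
from h import *
snap('wrist','wrist7'); crop('wrist7',100,80,410,200,2)
```

```text
(no output)
```

View pics/wrist7_c100_80.png

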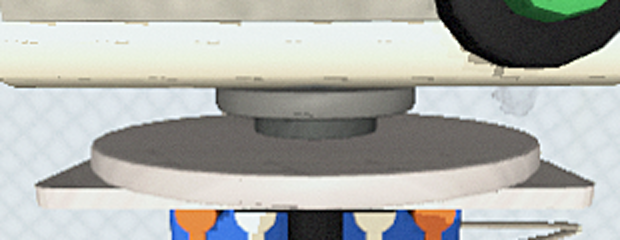

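```bash
python3 -m inch '[[[0,0,0.1],[0,0,0],0],[[0,0,0.2],[0,0,0],0],[[0,0,0.3],[0,0,0],0],[[0,0,0.4],[0,0,0],0],[[0,0,0.4],[0,0,0],0]]'
```

```text
time: 9.55
tool_pos: [472.6, -13.9, 128.2]
tcp_rot: [-180.0, 0.3, 5.8]
ft_force: [-12.4, -1.0, 2.1]
finger_gap: 10.7
```

```bash
python3 -m inch '[[[0,0,0.1],[0,0,0],0],[[0,0,0.2],[0,0,0],0],[[0,0,0.3],[0,0,0],0],[[0,0,0.4],[0,0,0],0],[[0,0,0.4],[0,0,0],0]]'
python3 -m inch '[[[0,0,0.1],[0,0,0],0],[[0,0,0.2],[0,0,0],0],[[0,0,0.3],[0,0,0],0],[[0,0,0.4],[0,0,0],0],[[0,0,0.4],[0,0,0],0]]'
```

```text
time: 10.05
tool_pos: [472.6, -13.8, 124.2]
tcp_rot: [-180.0, 0.3, 5.8]
ft_force: [-11.9, -0.8, 1.7]
finger_gap: 11.0
time: 10.55
tool_pos: [472.6, -13.8, 120.1]
tcp_rot: [-180.0, 0.3, 5.8]
ft_force: [-10.8, -1.5, 1.4]
finger_gap: 11.0
```

Down 12.3 mm; force easing, so I add 0.2 mm of push and continue with finer steps.

```bash
python3 -m inch '[[[0.02,0,0.1],[0,0,0],0],[[0.04,0,0.2],[0,0,0],0],[[0.04,0,0.25],[0,0,0],0],[[0.04,0,0.25],[0,0,0],0]]'
python3 -m inch '[[[0.01,0,0.05],[0,0,0],0],[[0.01,0,0.1],[0,0,0],0],[[0.01,0,0.1],[0,0,0],0]]'
```

```text
time: 10.95
tool_pos: [472.8, -13.8, 117.3]
tcp_rot: [-180.0, 0.3, 5.8]
ft_force: [-13.1, -1.8, 0.0]
finger_gap: 10.9
time: 11.25
tool_pos: [472.8, -13.8, 116.6]
tcp_rot: [-180.0, 0.3, 5.8]
ft_force: [-14.8, -0.7, 4.6]
finger_gap: 11.0
```

```bash
python3 -m inch '[[[0,0,0.05],[0,0,0],0],[[0,0,0.05],[0,0,0],0]]'
python3 -m inch '[[[0,0,0.05],[0,0,0],0],[[0,0,0.05],[0,0,0],0]]'
```

```text
time: 11.45
tool_pos: [472.8, -13.8, 116.2]
tcp_rot: [-180.0, 0.3, 5.8]
ft_force: [-15.7, 0.0, 4.3]
finger_gap: 11.1
time: 11.65
tool_pos: [472.8, -13.8, 115.7]
tcp_rot: [-180.0, 0.3, 5.8]
ft_force: [-15.3, -2.1, 3.8]
finger_gap: 10.8
```

```bash
python3 -m inch '[[[-0.02,0,0.05],[0,0,0],0],[[-0.02,0,0.05],[0,0,0],0]]'
python3 -m inch '[[[0,0,0.05],[0,0,0],0],[[0,0,0.05],[0,0,0],0]]'
python3 -m inch '[[[0,0,0.05],[0,0,0],0],[[0,0,0.05],[0,0,0],0]]'
```

```text
time: 11.85
tool_pos: [472.8, -13.8, 115.3]
tcp_rot: [-180.0, 0.3, 5.8]
ft_force: [-13.4, -0.4, 3.7]
finger_gap: 11.5
time: 12.05
tool_pos: [472.8, -13.8, 114.7]
tcp_rot: [-180.0, 0.3, 5.8]
ft_force: [-13.1, -2.1, 4.4]
finger_gap: 10.8
time: 12.25
tool_pos: [472.8, -13.8, 114.3]
tcp_rot: [-180.0, 0.3, 5.8]
ft_force: [-14.2, -0.9, 3.9]
finger_gap: 11.1
```

```bash
python3 -m inch '[[[0,0,0.05],[0,0,0],0],[[0,0,0.05],[0,0,0],0]]'
python3 -m inch '[[[0,0,0.05],[0,0,0],0],[[0,0,0.05],[0,0,0],0]]'
python3 - <<'E'
from h import *
snap('wrist','wrist8'); crop('wrist8',100,80,410,200,2)
snap('side','side8'); crop('side8',220,150,360,260,5)
E
```

```text
time: 12.45
tool_pos: [472.8, -13.8, 114.2]
tcp_rot: [-180.0, 0.3, 5.8]
ft_force: [-16.4, -1.5, 7.7]
finger_gap: 11.3
time: 12.65
tool_pos: [472.8, -13.8, 114.1]
tcp_rot: [-180.0, 0.3, 5.8]
ft_force: [-18.5, -0.2, 12.3]
finger_gap: 11.2
```

View pics/side8_c220_150.png

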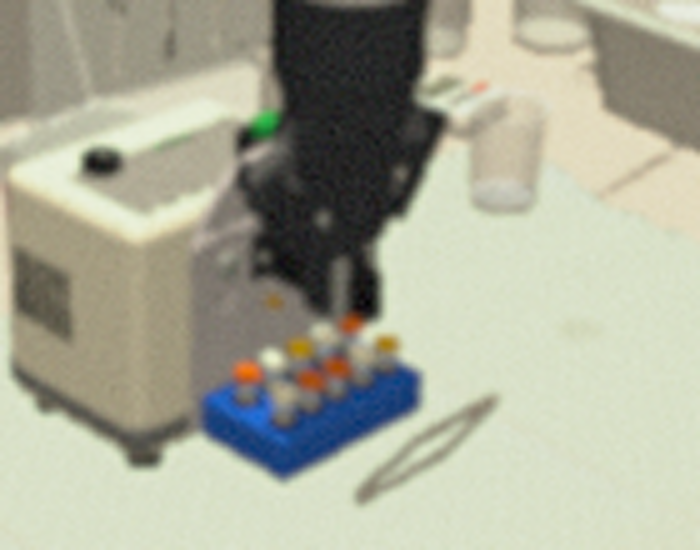

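View pics/wrist8_c100_80.png

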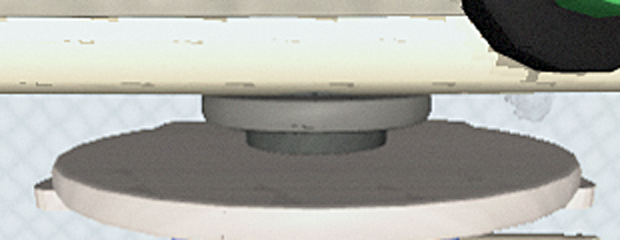

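```bash
python3 -m inch '[[[-0.02,0,-0.05],[0,0,0],0],[[-0.1,0,-0.1],[0,0,0],0],[[-0.15,0,-0.1],[0,0,0],0],[[-0.15,0,-0.1],[0,0,0],0]]'
```

```text
time: 13.15
tool_pos: [472.8, -13.9, 114.5]
tcp_rot: [-180.0, 0.1, 5.8]
ft_force: [-5.9, 0.1, -3.1]
finger_gap: 11.2
```

```bash
python3 -m inch '[[[-0.04,0,0.04],[0,0,0],0],[[-0.08,0,0.04],[0,0,0],0],[[-0.08,0,0.04],[0,0,0],0]]'
```

```text
time: 13.45
tool_pos: [472.7, -13.9, 114.6]
tcp_rot: [-180.0, -0.0, 5.8]
ft_force: [-2.9, -0.3, -4.1]
finger_gap: 10.8
```

```bash
python3 -m inch '[[[-0.02,0,0.05],[0,0,0],0],[[-0.03,0,0.06],[0,0,0],0],[[-0.03,0,0.06],[0,0,0],0]]'
```

```text
time: 13.75
tool_pos: [472.8, -14.0, 114.4]
tcp_rot: [-180.0, -0.0, 5.7]
ft_force: [-3.2, 0.5, -1.0]
finger_gap: 10.9
```

Nearly unloaded; release.

```bash
python3 -m inch '[[[0,0,0.02],[0,0,0],0.05],[[0,0,0.02],[0,0,0],0.15],[[0,0,0.02],[0,0,0],0.3],[[0,0,0.02],[0,0,0],0.45],[[0,0,0.02],[0,0,0],0.45],[[0,0,0.02],[0,0,0],0.45],[[0,0,0.02],[0,0,0],0.45]]'
python3 - <<'E'
from h import *
snap('side','side9'); crop('side9',220,150,360,260,5)
snap('wrist','wrist9')
E
```

```text
time: 14.45
tool_pos: [472.5, -14.1, 113.9]
tcp_rot: [180.0, -0.0, 5.7]
ft_force: [-0.3, -0.9, -0.2]
finger_gap: 38.1
```

View pics/wrist9.png

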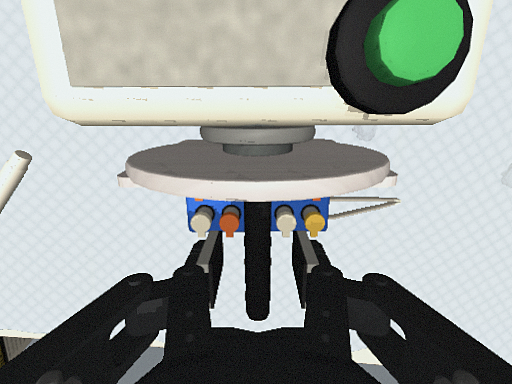

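View pics/side9_c220_150.png

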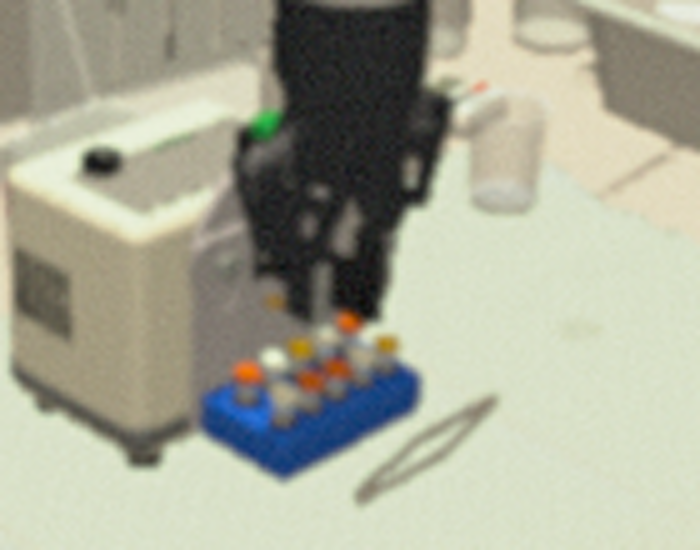

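```bash
python3 -m inch '[[[0,0,-0.5],[0,0,0],0.45],[[0,0,-2],[0,0,0],0.45],[[0,0,-5],[0,0,0],0.45],[[0,0,-9],[0,0,0],0.3],[[0,0,-12],[0,0,0],0],[[0,0,-13],[0,0,0],0],[[0,0,-13],[0,0,0],0],[[0,0,-13],[0,0,0],0]]'
python3 - <<'E'
from h import *
snap('wrist','wrist10');snap('side','side10'); crop('side10',220,150,360,260,5)
snap('scene','scene10');crop('scene10',230,160,330,250,6)
E
```

```text
time: 15.35
tool_pos: [471.9, -14.0, 242.6]
tcp_rot: [-180.0, 0.1, 5.7]
ft_force: [-0.8, -0.3, -0.3]
finger_gap: -0.1
```

View pics/wrist10.png

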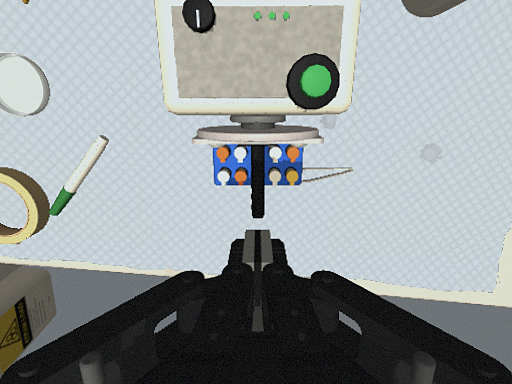

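View pics/side10_c220_150.png

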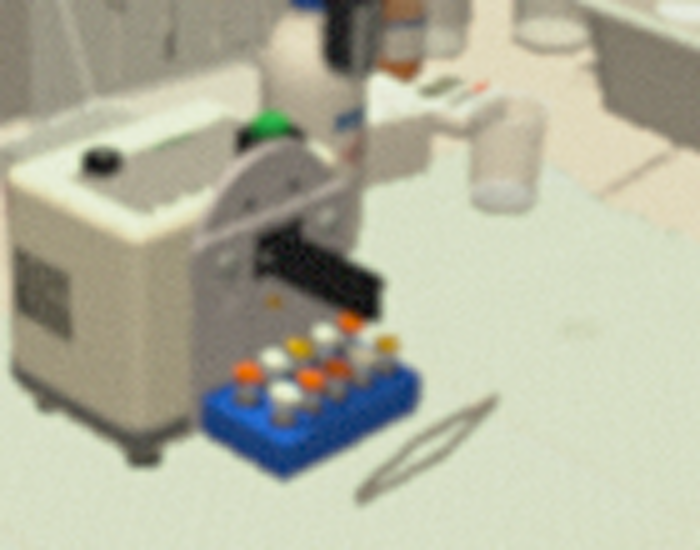

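View pics/scene10_c230_160.png

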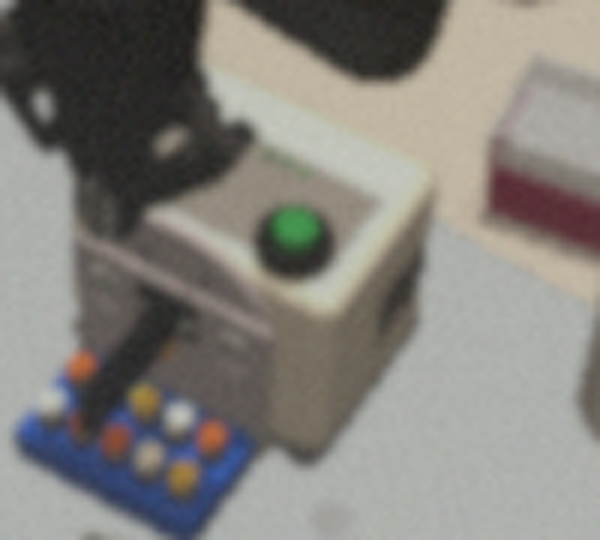

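Run:
```python
from h import *
A=[];b=[]
for c,uv in((load('wrist','wrist9'),[426,37]),(load('wrist','wrist10'),[317,79]),(T('scene'),[296/6+230,222/6+160])):
    o,v=ray(c,[uv]);v=v[0]/np.linalg.norm(v);P=np.eye(3)-np.outer(v,v);A.append(P);b.append(P@o)
    print(onz(c,[uv],162),onz(c,[uv],168))
p=np.linalg.lstsq(np.vstack(A),np.concatenate(b),rcond=None)[0];print(p)
s=telemetry.sense();M=R.from_euler('xyz',s['tcp_rot'],degrees=True).as_matrix();print(s['tool_pos'],M.T@(p-s['tool_pos']))
crop('wrist10',270,30,360,120,6)
```

```text
[[568.78259444 -49.40063191 162.        ]] [[567.21556319 -46.33098813 168.        ]]
[[568.95405833 -46.69261944 162.        ]] [[568.32186362 -45.55749973 168.        ]]
[[569.85128518 -41.86123917 162.        ]] [[565.77036766 -44.53299555 168.        ]]
[567.02519918 -45.29936566 168.43859441]
[471.46685396 -13.8812133  241.86111032] [92.16887957 40.88680875 73.09261243]
```

View pics/wrist10_c270_30.png

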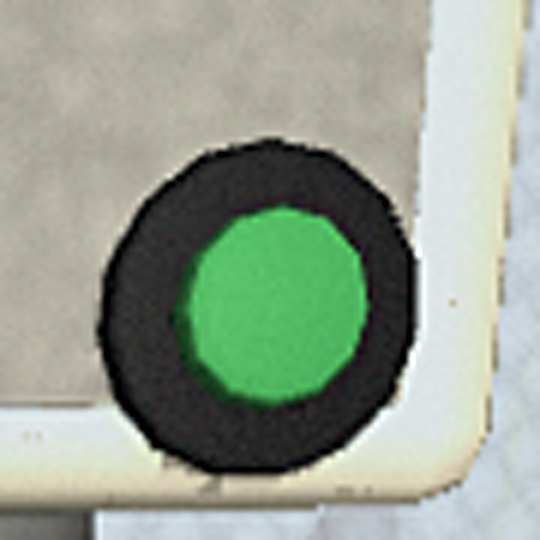

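```bash
python3 -m inch '[[[1,0.4,0],[0,0,0],0],[[3.5,1.5,0.5],[0,0,0],0],[[6.5,2.9,1.5],[0,0,0],0],[[8.7,3.9,3],[0,0,0],0],[[9.2,4.1,4.5],[0,0,0],0],[[9.2,4.1,5.3],[0,0,0],0],[[9.2,4.1,5.3],[0,0,0],0],[[9.2,4.1,5.3],[0,0,0],0]]'
python3 - <<'E'
from h import *
snap('wrist','wrist11');snap('side','side11'); crop('side11',220,110,360,230,5)
E
```

```text
time: 16.3
tool_pos: [567.2, -45.2, 190.9]
tcp_rot: [-180.0, 0.0, 5.8]
ft_force: [0.5, -0.2, 0.4]
finger_gap: -0.2
```

View pics/wrist11.png

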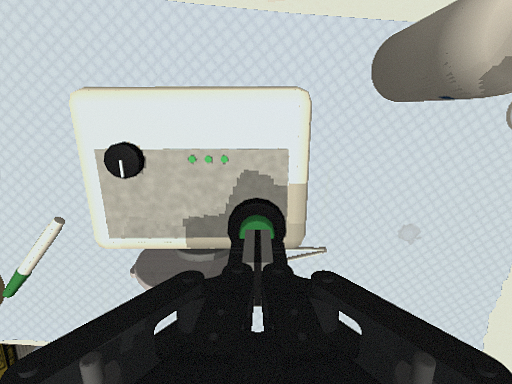

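View pics/side11_c220_110.png

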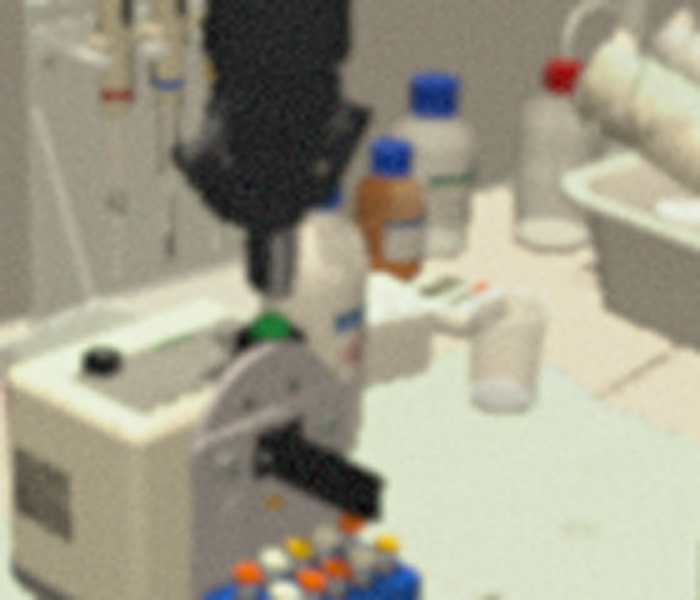

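Fingertips (257,235) sit over the green button (257,226). Feel downward.

```bash
python3 -m inch '[[[0,0,0.3],[0,0,0],0],[[0,0,0.7],[0,0,0],0],[[0,0,0.9],[0,0,0],0],[[0,0,0.9],[0,0,0],0]]'
python3 -m inch '[[[0,0,0.1],[0,0,0],0],[[0,0,0.2],[0,0,0],0],[[0,0,0.2],[0,0,0],0]]'
python3 -m inch '[[[0,0,0.1],[0,0,0],0],[[0,0,0.2],[0,0,0],0],[[0,0,0.2],[0,0,0],0]]'
```

```text
time: 16.8
tool_pos: [567.7, -45.5, 181.4]
tcp_rot: [-180.0, 0.0, 5.7]
ft_force: [-0.3, -0.4, -0.6]
finger_gap: 0.2
time: 17.1
tool_pos: [568.2, -45.6, 179.9]
tcp_rot: [180.0, -0.0, 5.7]
ft_force: [-0.1, -0.1, 1.5]
finger_gap: 0.1
time: 17.4
tool_pos: [568.2, -45.6, 178.0]
tcp_rot: [180.0, -0.0, 5.7]
ft_force: [-0.3, -0.3, 2.7]
finger_gap: -0.4
```

Contact on the button at about TCP z 180.5; continue until it bottoms out.

```bash
python3 -m inch '[[[0,0,0.1],[0,0,0],0],[[0,0,0.2],[0,0,0],0],[[0,0,0.2],[0,0,0],0]]'
python3 -m inch '[[[0,0,0.05],[0,0,0],0],[[0,0,0.1],[0,0,0],0],[[0,0,0.1],[0,0,0],0]]'
python3 -m inch '[[[0,0,0.05],[0,0,0],0],[[0,0,0.05],[0,0,0],0]]'
```

```text
time: 17.7
tool_pos: [568.2, -45.6, 176.0]
tcp_rot: [180.0, -0.0, 5.7]
ft_force: [-1.0, -0.5, 3.2]
finger_gap: -0.1
time: 18.0
tool_pos: [568.2, -45.7, 175.1]
tcp_rot: [180.0, -0.0, 5.7]
ft_force: [-1.4, -0.1, 3.6]
finger_gap: -0.0
time: 18.2
tool_pos: [568.3, -45.6, 175.0]
tcp_rot: [180.0, -0.0, 5.7]
ft_force: [-2.4, 0.6, 7.6]
finger_gap: 0.4
```

```bash
python3 -m inch '[[[0,0,0.04],[0,0,0],0],[[0,0,0.04],[0,0,0],0],[[0,0,0.04],[0,0,0],0]]'
python3 -m inch '[[[0,0,-0.5],[0,0,0],0],[[0,0,-2],[0,0,0],0],[[-1,0,-5],[0,0,0],0],[[-4,0,-8],[0,0,0],0],[[-8,0,-10],[0,0,0],0],[[-11,0,-10.5],[0,0,0],0],[[-12,0,-10.5],[0,0,0],0],[[-12,0,-10.5],[0,0,0],0]]'
python3 - <<'E'
from h import *
snap('wrist','wrist12');snap('side','side12'); crop('side12',220,130,360,250,5)
E
```

```text
time: 18.5
tool_pos: [568.3, -45.7, 175.0]
tcp_rot: [180.0, -0.0, 5.7]
ft_force: [-4.0, 0.1, 9.8]
finger_gap: 0.2
time: 19.3
tool_pos: [448.2, -57.7, 279.7]
tcp_rot: [180.0, -0.1, 5.7]
ft_force: [0.2, -0.1, -0.8]
finger_gap: -0.0
```

View pics/wrist12.png

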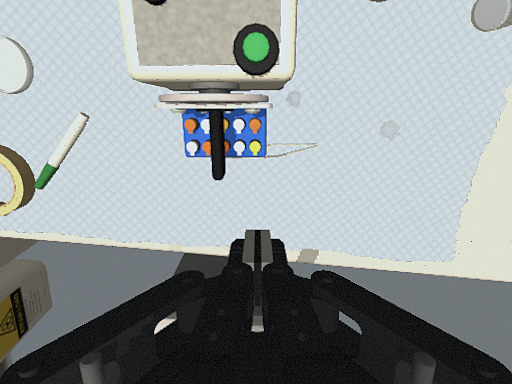

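View pics/side12_c220_130.png

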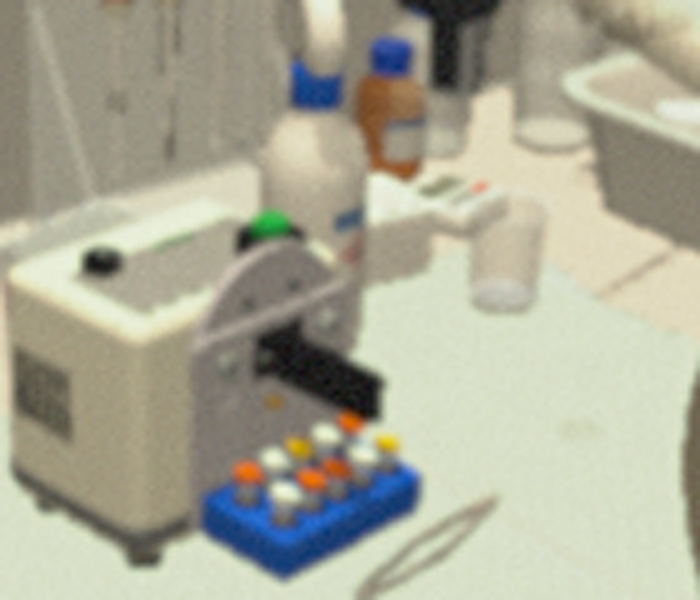

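```bash
python3 -c "
from bench import r
print(r.hand_in())"
```

```text
the job is handed in; nothing more can be done
None
```

I mounted the carrier on the rotator, pressed the green start button to its stop, and handed the job in after about 19.4 s on the robot's clock, with the arm clear of everything.

- **Mounting:** The pin's spring force built up on contact as expected. I held the carrier on the plate with about 11–16 N while sliding it down about 18 mm, until it hit a firm stop. The load on the rotator peaked there at about 22 N (18.5 N in, 12.3 N down).
- **Release:** After I let go, the carrier stayed upright and did not move.
- **Button:** It went down about 5 mm at 3–4 N and bottomed out, with a peak of 9.8 N. It sprang back up when I lifted off.
- **Last checks:** The final side picture shows both stud heads in the slots and the brass pin showing in its hole. The beaker, spray bottle, forceps, tape, marker and petri dish look undisturbed; the tube rack and tube box were not in the final views.
- **Disagreements:**
    - The stop came about 1.7 mm lower than I had estimated from the pictures.
    - My first fit put the drive plate 8 mm in front of the casing, outside the 17–39 mm given, so I found the plate by touch instead.
    - The snap itself gave no clear force signal, so "pin out" rests on the pictures.

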